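# Clamp a bottle in the fill-line marking jig

## Task

The green bottle is lying loose in the marking jig: push it along its two rails until its base is flat against the yellow stop, and only then screw the rubber pad down on it with the T-handle, clockwise seen from above. Keep turning until the pad touches the bottle and then about another half turn, so that its spring is about half compressed: never so far that the spring is squeezed solid. Let go of everything, with the bottle still against the stop, and leave the spare bottles and the jug alone.

Things in the scene. Friction and masses are not known exactly. Their poses are not given: they have to be found in the camera images.
- jig: Fixed marking jig, turned at most 0.35 rad from facing the robot. Origin on the table right under the screw axis; z up. Plywood board 12 mm thick: x -85 to +130, y -240 to +120 mm (jig frame). On it two steel rails 20 mm thick, centres at x -24 and +24, height 30 mm, run along y from -140 to +70: the cradle in which the bottle lies.
- stop_face (a point): Centre of the near face of the yellow stop plate, which closes the cradle at its +y end (face at jig y +70 mm, 74 mm wide, top 100 mm over the table). This point is at the height of the bottle's axis, 64.5 mm. The face looks to the jig's -y.
- bridge_top (a point): Centre of the top of the blue bridge over the cradle, on the screw axis, 170 mm over the table. Beam: jig x -62 to +62, y -20 to +20 mm, height 150 to 170. Its two posts (16 by 40 mm) stand at jig x -54 and +54.
- pipe_rail (a point): Middle of a fixed galvanised pipe, 28 mm thick (elbows 38), along the jig's y at jig x +100 mm, height 275 mm (the T-bar turns under it), on posts at jig y -210 and +90. A hand cannot follow an end of the T-bar round past it: work the handle from the other side (-x), half a turn at a time, changing ends.
- bottle: Green glass bottle, 190 mm long, about 0.35 kg, lying on the rails along the jig's y. Origin: centre of its flat base. Its own -y axis runs from base to mouth; it may roll about it. Body 64 mm thick for 115 mm, then shoulder to 150 mm, then neck. Axis 64.5 mm, top 96.5 mm over the table. Starts 45 to 90 mm short of the stop; slides with a few newtons. In place: base within 3 mm of the stop.
- bottle_mouth (a point): Centre of the bottle's flat mouth, 190 mm from the base centre along its axis; the neck there is 28 mm thick. Free on all sides; the board lies 38 mm below the neck.
- handle (a joint): T-handle angle, rad; grows clockwise seen from above, which lowers handle and pad together by 12 mm a turn. At 0 the bar lies along the jig's y, red end to -y, and the pad is 16 mm above the bottle; so the pad meets the bottle at 8.4 rad. Starts at 2.5 to 6 rad. Friction about 0.12 N m; it stays where it is left, does not run on or back.
- bar_mid (a point): Middle of the T-bar, on the vertical screw axis: a steel rod 14 mm thick with a 20 mm ball at each end, 150 mm over all. Height over the table 225 mm minus what the screw has come down (about 203 mm when done). Under the middle is a hub 26 mm thick, 18 mm deep, and below it the 16 mm spindle; else nothing between bar and bridge.
- bar_red (a point): Centre of the red ball at one end of the T-bar, 65 mm from the bar's middle.
- bar_white (a point): Centre of the white ball at the other end, 65 mm from the bar's middle.
- pad (a joint): Compression of the pad's spring, m: 0 while the pad is free, grows by 12 mm per turn of the handle once the pad is on the bottle, 0.012 when squeezed solid. Stiffness 2.5 N/mm. Wanted at the end: about 0.006 (0.0035 to 0.009 is good).
- pad_face (a point): Centre of the under face of the black rubber pad, a disc 32 mm across and 10 mm thick with a brass spring above it, on the screw axis under the bridge.
- spare_bottle_1: Clear glass bottle of the same size, standing upright; origin at the centre of its base. Bystander.
- spare_bottle_2: Amber glass bottle of the same size, standing upright; origin at the centre of its base. Bystander.
- jug: Teal plastic jug, 110 mm wide, 150 mm high, handle to its +y; origin at the centre of its base. Bystander.
Things that resemble listed ones, but are neither listed nor needed, are in the scene too. What is meant by the bottle is not blue, and is the smaller of those in its own colour.

How it is judged:
On the way, in this order (a step that is already met when the one before it is completed fails the run):
1. the bottle's base is against the yellow stop (within 3 mm) while the pad is still free (y of bottle in the frame of stop_face above -0.003 m and value of joint pad below 0.001 m), for 0.2 s.
2. the pad is screwed down on the bottle, its spring compressed 3.5 to 9 mm (value of joint pad between 0.0035 and 0.009 m), for 0.2 s.
At the end, for the whole second after the job is handed in: The bottle lies on the rails with its base within 3 mm of the yellow stop, the pad presses on it with its spring compressed by 3.5 to 9 mm, everything is at rest and released, and the spare bottles and the jug stand where they were (all of step 2 and y of bottle in the frame of stop_face above -0.003 m and distance between bottle and stop_face below 0.006 m and contact force between pad and bottle above 5 N and linear speed of bottle below 0.01 m/s); the robot touches nothing.
It fails at once if the pad's spring is squeezed solid (over 11 mm) on the glass (value of joint pad above 0.011 m).
It fails at once if a spare bottle or the jug is moved by over 30 mm or tipped (distance of any of spare_bottle_1, spare_bottle_2, jug from where it was at the start of the episode above 0.03 m or angle between any of spare_bottle_1, spare_bottle_2, jug's own z axis and vertical above 0.3 rad).
It also fails if it takes over 72 s, if anything falls off the work surface, if the arm or the gripper's body presses on something with over 40 N, if the wrist force passes 120 N, or if a joint passes its speed limit or range.

## Robot

A 6-joint arm with a two-finger parallel gripper is mounted at the origin on the work surface. World frame = base frame: x ahead of the robot, y to its left, z up, the work surface at z = 0. Lengths are in m, angles in rad, forces in N, time in s.
With the tool pointing down it reaches from about 0.225 to 0.875 m from the base axis. Payload 3.4 kg.
Tool frame: the origin (TCP) lies on the centre line of the jaws, within the pads' length; the fingertips stand 17 mm ahead of it and the grasp point (between the pads) lies 2 mm behind it (nose_length is the distance from the TCP to the fingertips, in m); z points along the fingers, y is the line along which they close (so a half turn about z gives the same grasp; the last joint's range is limited). The gripper opens to 85 mm and grips with 20 to 120 N. Pads are 22 mm wide; open, the fingers measure 114 mm over their backs; the gripper's body (76 mm by 85 mm) begins 54 mm behind the grasp point. The pads swing forward as they close: fully open they stand 13 mm farther back than shut.
Start: joints at [-1.295, 0.276, 1.505, -0, 1.361, -0.121], TCP at [0.222, -0.53, 0.215] pointing down, gripper open.
Joint ranges: [-2.89, 2.89], [-0.75, 2.08], [0.22, 2.7], [-1.18, 4.32], [0.11, 2.71], [-2.7, 2.7]. Speed limits (rad/s): [2.57, 2.57, 3.14, 3.14, 3.14, 3.14].

## Interface

Orientations are given as a unit quaternion [w, x, y, z].
In Python, from rig import get_state, get_image, sign_off, find_in, place_of, nose_length gives the robot as it stands.
- The arm moves only by the tool apply_moves, never from a script. Its argument "deltas" is one flat list of numbers, 5 for each row, row after row: the finger opening in mm, from 0 to 85.4, then the shift along the tool's x, y, z in mm, then the turn about the tool's z in degrees. A call has 1 to 12 rows; each row is the pose to reach, as a shift and turn from the pose commanded when the call began, along the tool's axes at that moment; what a row does not reach only later rows make up. A row lasts 1/12 s, in which the tool goes at most 41.7 mm and 7.16 degrees, less where a joint would pass 70% of its speed; a pose out of reach is approached as far as the arm can. A call with a gripper value outside its range is refused whole. The fingers move at their own pace and stop on an object; "squeeze" is the grip in N (left out, the last holds). Time passes only in rows, so rows that repeat a pose let the fingers close. It gives the time, the measured TCP pose, the force, the opening and the grip force at its end, in the units of the state.
- get_state(): the state, without advancing time (a new reading comes with each control period).
- get_image(name): name is "scene" or "top"; returns a dict with "frame" (480x640x3 uint8, red, green, blue), "K" (3x3 intrinsics, pixels), "position" and "orientation" of the camera in the world. Camera axes: x right, y down, z forward; pixel columns grow to the right and rows downward; lengths in m; the calibration is good to about 2 mm. A picture is of the moment at which its call begins. There is no depth.
- sign_off(): hands the job in; it is judged then, once.
Trained networks look in a picture, given as the dict that the camera call returned (one of the last four; its "shot" number tells which), for a name from the list of things; names that differ only in an ending like _2 or _b are one class to them, and where a whole thing is asked for, a point or a joint stands for the part that bears it (a point fixed in the world has none). Each returns a list of dicts, best first, with "score" (0 to 1); they miss things now and then, are a little off and sometimes report something else, mostly with a low value. They report only what shows in the picture. A call takes as long as a camera call. They do not tell look-alikes from the thing itself.
- find_in(query, picture): "point" ([column, row] in pixels, amid what is visible of it).
- place_of(query, picture): "point" ([column, row] in pixels: a listed point, or the origin of a listed thing).
The state is a dict: "clock": time; "qpos": joint angles; "qd": joint speeds; "effort": joint torques, N m; "position": TCP position; "ee_rot": TCP orientation; "contact_force": force on the tool from outside, world axes, zero at the start; "moment": the same for the moment, N m; "width": finger opening in m; "gripper_force": force on a finger pad.
Only numpy, scipy, OpenCV 4.12 (cv2) and the standard library are available. Lean on these libraries where they do the work, as an engineer would, in place of code of your own. Each camera call takes 0.05 s, during which the arm holds its last target. There are 200 camera calls.

## Working session

There is one attempt and no reset: what is moved stays moved. The work goes in short steps, Python scripts to look and compute and a tool call to move; the robot and the scene stay as the last step left them, time stands still between calls to the robot, and variables do not carry over. Pictures are saved under pics/ and viewed, at most 10 in all, crops included, and the job is handed in when it is done.

Besides the shell and the picture viewer there is one more tool, called after ">>>" as a command line: name --argument value ..., lists and objects as JSON in quotes. apply_moves: Moves the arm, as the interface text tells. Its arguments: {"type":"object","properties":{"deltas":{"type":"array"},"squeeze":{"type":"number"}},"required":["deltas"]}

```bash
mkdir -p pics; ls
cat > h.py <<'E'
import numpy as np, cv2
from scipy.spatial.transform import Rotation as R
from rig import *
def rot(q): return R.from_quat([q[1],q[2],q[3],q[0]]).as_matrix()
def P(im):
    M=rot(im["orientation"]); return im["K"]@np.c_[M.T,-M.T@np.array(im["position"])]
def proj(im,X):
    h=P(im)@np.append(X,1); return h[:2]/h[2]
def tri(ims,px):
    A=[]
    for im,p in zip(ims,px):
        m=P(im); A+= [p[0]*m[2]-m[0], p[1]*m[2]-m[1]]
    v=np.linalg.svd(np.array(A))[2][-1]; X=v[:3]/v[3]
    return X, [np.round(proj(im,X)-p,1) for im,p in zip(ims,px)]
def onz(im,p,z):
    d=rot(im["orientation"])@np.linalg.inv(im["K"])@[p[0],p[1],1]; c=np.array(im["position"]); return c+d*(z-c[2])/d[2]
def save(im,name,crop=None,s=1):
    f=im["frame"]
    if crop: f=f[crop[1]:crop[3],crop[0]:crop[2]]
    cv2.imwrite("pics/"+name,cv2.cvtColor(cv2.resize(f,None,fx=s,fy=s,interpolation=cv2.INTER_CUBIC),cv2.COLOR_RGB2BGR))
E
python3 - <<'E'
from h import *
a=get_image("scene");b=get_image("top")
save(a,"s0.png");save(b,"t0.png")
for n in ["stop_face","bridge_top","pipe_rail","bottle","bottle_mouth","bar_mid","bar_red","bar_white","pad_face","spare_bottle_1","jug"]:
    print(n)
    for im in (a,b): print("   ",[(np.round(d["point"],1).tolist(),round(d["score"],2)) for d in place_of(n,im)][:5])
for im in (a,b): print(im["position"],np.round(rot(im["orientation"])[:,2],2))
print(nose_length)
E
```

```text
pics
stop_face
    [([393.9, 270.8], 0.94), ([379.0, 297.1], 0.5)]
    [([251.4, 203.8], 0.77), ([250.0, 197.2], 0.27)]
bridge_top
    [([380.5, 258.2], 0.87)]
    []
pipe_rail
    [([207.7, 368.9], 0.75)]
    [([285.5, 134.4], 0.86)]
bottle
    [([382.1, 277.9], 0.93), ([310.6, 240.8], 0.93), ([360.0, 179.0], 0.9)]
    [([293.3, 304.9], 0.91), ([171.1, 356.8], 0.88), ([268.9, 200.0], 0.58)]
bottle_mouth
    [([342.7, 318.1], 0.89), ([346.6, 232.5], 0.88), ([382.3, 248.1], 0.72), ([290.5, 282.8], 0.68)]
    [([353.3, 268.2], 0.92), ([339.5, 185.8], 0.86), ([251.5, 286.8], 0.75)]
bar_mid
    [([382.0, 246.4], 0.7), ([381.9, 279.9], 0.18)]
    [([270.4, 184.9], 0.85)]
bar_red
    [([386.5, 231.5], 0.68)]
    [([247.9, 199.2], 0.74)]
bar_white
    [([380.5, 267.2], 0.59)]
    [([293.0, 170.4], 0.85)]
pad_face
    [([376.0, 271.4], 0.54)]
    []
spare_bottle_1
    [([179.2, 322.1], 0.85), ([206.6, 368.5], 0.66), ([383.6, 245.4], 0.47)]
    [([483.3, 236.9], 0.69), ([478.9, 301.3], 0.66), ([285.4, 135.5], 0.32)]
jug
    [([427.8, 231.4], 0.9)]
    [([158.9, 237.2], 0.98)]
[ 1.33584975 -0.77151165  1.42588833] [-0.53  0.44 -0.73]
[ 0.24829224 -0.02714507  1.6321917 ] [ 0.14  0.01 -0.99]
0.017
```

View pics/s0.png

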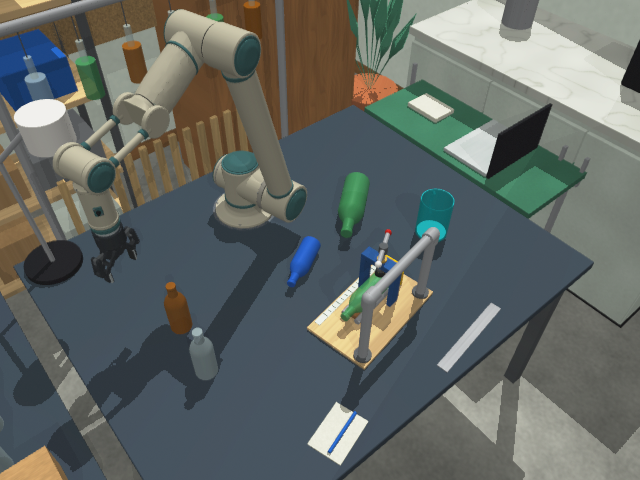

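View pics/t0.png

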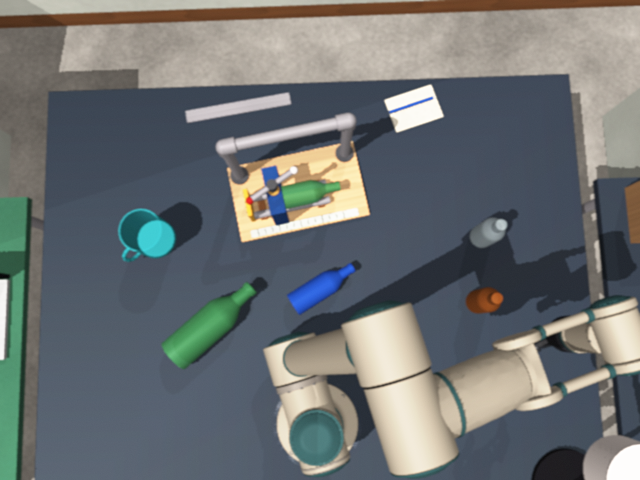

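Run:
```python
from h import *
a=get_image("scene");b=get_image("top")
def t(n,p,q):
    X,r=tri((a,b),(p,q)); print(n,np.round(X*1000),r)
t("stop",[393.9,270.8],[251.4,203.8]);t("stop2",[379,297.1],[250,197.2])
t("pipe",[207.7,368.9],[285.5,134.4])
t("mid",[382,246.4],[270.4,184.9]);t("red",[386.5,231.5],[247.9,199.2]);t("white",[380.5,267.2],[293,170.4])
t("base",[382.1,277.9],[268.9,200]);t("mouth",[342.7,318.1],[339.5,185.8])
t("mouth2",[346.6,232.5],[339.5,185.8])
t("jug",[427.8,231.4],[158.9,237.2])
print(onz(a,[380.5,258.2],.17))
for p in ([483.3,236.9],[478.9,301.3],[293.3,304.9],[171.1,356.8]): print(p,onz(b,p,0)*1000)
```

```text
stop [586. 160.  59.] [array([-1.4,  0.3]), array([-1.2, -0.9])]
stop2 [604. 144. -30.] [array([10.9, -2.3]), array([9.6, 6. ])]
pipe [ 713. -255.  351.] [array([108.3, -61.8]), array([133.6, -20.3])]
mid [593.  90. 225.] [array([ 0.4, -0.1]), array([0.4, 0.3])]
red [558. 144. 225.] [array([ 1. , -0.2]), array([0.9, 0.6])]
white [634.  39. 208.] [array([-1.4,  0.2]), array([-1.2, -0.9])]
base [591. 109.  69.] [array([-0.1,  0. ]), array([-0.1, -0.1])]
mouth [625. -81.  62.] [array([-0.1,  0. ]), array([-0.1, -0.1])]
mouth2 [567. -57. 353.] [array([-7.5,  0.7]), array([-6.7, -5. ])]
jug [508. 418.   9.] [array([ 0.5, -0.1]), array([0.5, 0.4])]
[0.5891817 0.0924183 0.17     ]
[483.3, 236.9] [ 482.28177513 -473.72500063    0.        ]
[478.9, 301.3] [ 306.35685916 -449.57851711    0.        ]
[293.3, 304.9] [311.99328995  53.97287632   0.        ]
[171.1, 356.8] [182.80075588 386.97907565   0.        ]
```

The meant bottle has three candidates. The blue bottle (scene 304,262; top 320,288) is out by colour. The large green one (scene 353,205; top 210,325) is the bigger of the greens. The small green one in the jig (scene 362,297; top 305,194) fits, since it lies in the cradle. I'll fit the jig pose and check it in an overlay crop.

```bash
cat >> h.py <<'E'
def jig(p,X):
    c,s=np.cos(p[2]),np.sin(p[2]); return np.array([p[0]+c*X[0]-s*X[1],p[1]+s*X[0]+c*X[1],X[2]])
def model(p):
    th,yb=p[3],p[4]; z=.225-.012*th/2/np.pi; u=.065*np.array([-np.sin(th),-np.cos(th)])
    return {"stop_face":(0,.07,.0645),"bridge_top":(0,0,.17),"pipe_rail":(.1,-.06,.275),"bottle":(0,yb,.0645),
     "bottle_mouth":(0,yb-.19,.0645),"bar_mid":(0,0,z),"bar_red":(*u,z),"bar_white":(*-u,z),"pad_face":(0,0,.1125-.012*th/2/np.pi)}
def fit(ims,p0,gate=25):
    from scipy.optimize import least_squares
    obs=[]
    for im in ims:
        for n,X in model(p0).items():
            q=proj(im,jig(p0,X)); c=[d["point"] for d in place_of(n,im) if np.linalg.norm(d["point"]-q)<gate]
            if c: obs.append((im,n,min(c,key=lambda v:np.linalg.norm(v-q))))
    f=lambda p: np.concatenate([proj(im,jig(p,model(p)[n]))-c for im,n,c in obs])
    r=least_squares(f,p0,loss="soft_l1",x_scale=[.01,.01,.05,.1,.01]); e=f(r.x).reshape(-1,2)
    for (im,n,c),k in zip(obs,e): print(n,np.round(c),np.round(k,1))
    return r.x
E
python3 - <<'E'
from h import *
a=get_image("scene");b=get_image("top")
p=fit((a,b),[.590,.091,.177,2.69,.017]); print(np.round(p,4)); np.save("p.npy",p)
out=[]
for im,(x0,y0) in ((a,(290,215)),(b,(210,105))):
    s=5; f=cv2.resize(im["frame"][y0:y0+116,x0:x0+160],None,fx=s,fy=s,interpolation=cv2.INTER_CUBIC)
    f=f[:,:,::-1].copy()
    T=lambda X:tuple(int(v) for v in ((proj(im,jig(p,X))-[x0,y0]+.5)*s))
    cs=[(-.085,-.24,.012),(.13,-.24,.012),(.13,.12,.012),(-.085,.12,.012)]
    for i in range(4): cv2.line(f,T(cs[i]),T(cs[(i+1)%4]),(255,0,255),1)
    m=model(p); cv2.line(f,T(m["bar_red"]),T(m["bar_white"]),(255,255,0),1); cv2.line(f,T(m["bottle"]),T(m["bottle_mouth"]),(255,255,0),1)
    cs=[(-.062,-.02,.17),(.062,-.02,.17),(.062,.02,.17),(-.062,.02,.17)]
    for i in range(4): cv2.line(f,T(cs[i]),T(cs[(i+1)%4]),(0,255,255),1)
    cv2.line(f,T((.1,-.21,.275)),T((.1,.09,.275)),(0,0,255),1)
    out.append(f[:300] if 0 else cv2.resize(f,(0,0),fx=.517,fy=.517))
cv2.imwrite("pics/o1.png",cv2.resize(np.vstack(out),(800,1160*1) ) if 0 else np.vstack(out))
print(np.vstack(out).shape)
E
```

```text
stop_face [393. 270.] [-0.1 -0.7]
bridge_top [384. 258.] [-1.7  1.2]
bottle [381. 280.] [0.6 0.5]
bottle_mouth [341. 314.] [0.8 3.7]
bar_mid [382. 246.] [1.  1.6]
bar_red [391. 231.] [-1.5  1.8]
bar_white [377. 264.] [ 0.2 -0.2]
pad_face [376. 275.] [ 4.  -1.5]
stop_face [248. 203.] [1.4 0.1]
bridge_top [273. 191.] [-1.3 -2.3]
pipe_rail [285. 132.] [0.8 1.2]
bottle [270. 200.] [ 1.  -0.6]
bottle_mouth [341. 185.] [-1.4  0.8]
bar_mid [271. 183.] [-1.2  1.2]
bar_red [247. 198.] [0.3 0. ]
bar_white [293. 166.] [-0.2  4.1]
[0.596  0.0919 0.1604 2.77   0.0133]
(600, 414, 3)
```

View pics/o1.png

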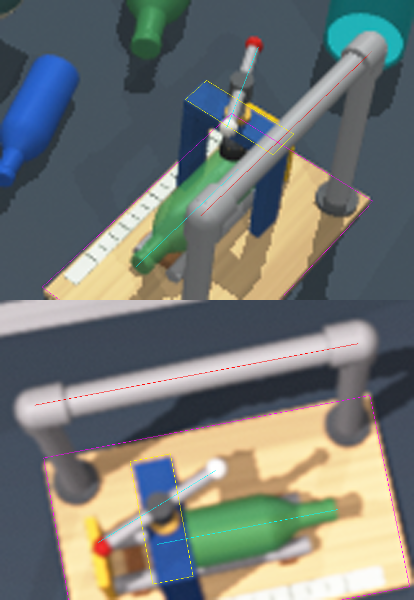

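The overlay fits board, bridge, pipe, bar and bottle axis, and the green bottle in the cradle (top crop, bottle at about 260,525) is the smaller green one. Next, the approach to the mouth.

```bash
cat >> h.py <<'E'
def to(xyz,yaw=None,z=None):
    "shift in tool axes mm and turn deg to reach world xyz, with tool x axis along world yaw"
    s=get_state(); M=rot(s["ee_rot"]); d=M.T@(np.array(xyz)-s["position"])*1000
    t0=np.arctan2(M[1,0],M[0,0]); t=None
    if yaw is not None: t=-np.degrees((yaw-t0+np.pi)%(2*np.pi)-np.pi)
    print("shift",np.round(d,1),"turn",t,"q6",round(s["qpos"][5],2),"pos",np.round(s["position"],4),"toolx",round(np.degrees(t0),1),"F",np.round(s["contact_force"],1),"tilt",np.round(M[:,2],3),s["clock"])
E
python3 - <<'E'
from h import *
p=np.load("p.npy"); s=get_state(); print(s["qpos"])
for yaw in (p[2],p[2]+np.pi/2,p[2]-np.pi/2): to(jig(p,(0,-.225,.30)),yaw)
to([s["position"][0],s["position"][1],.32])
E
```

```text
[-1.29499149e+00  2.75912722e-01  1.50490446e+00  3.36821332e-05
  1.36069001e+00 -1.20979602e-01]
shift [ 532.5 -210.7  -84.8] turn 13.545340641280756 q6 -0.12 pos [ 0.2222 -0.5304  0.2152] toolx 22.7 F [ 0.7 -0.6 -1.1] tilt [ 0. -0. -1.] 2.3
shift [ 532.5 -210.7  -84.8] turn -76.45465935871924 q6 -0.12 pos [ 0.2222 -0.5304  0.2152] toolx 22.7 F [ 0.7 -0.6 -1.1] tilt [ 0. -0. -1.] 2.3
shift [ 532.5 -210.7  -84.8] turn 103.54534064128076 q6 -0.12 pos [ 0.2222 -0.5304  0.2152] toolx 22.7 F [ 0.7 -0.6 -1.1] tilt [ 0. -0. -1.] 2.3
shift [   0.     0.  -104.8] turn None q6 -0.12 pos [ 0.2222 -0.5304  0.2152] toolx 22.7 F [ 0.7 -0.6 -1.1] tilt [ 0. -0. -1.] 2.3
```

>>> apply_moves --deltas '[0,0,0,-40,0,0,0,0,-80,0,0,0,0,-105,0,0,38,-15,-105,2,0,76,-30,-105,4,0,114,-45,-105,6,0,152,-60,-105,8,0,190,-75,-105,10,0,228,-90,-105,12,0,266,-105,-105,13.5,0,304,-120,-105,13.5,0,342,-135,-105,13.5]'

```text
clock: 3.3
position: [0.4866, -0.272, 0.3204]
ee_rot: [0.0, 0.997, 0.08, 0.0]
contact_force: [0.6, -1.2, -0.1]
width: 0.0002
gripper_force: 0.0
```

Run:
```python
from h import *
p=np.load("p.npy"); to(jig(p,(0,-.225,.30)),p[2])
```

```text
shift [ 166.2 -116.7   20.4] turn 0.04192000852073819 q6 0.78 pos [ 0.4866 -0.272   0.3204] toolx 9.2 F [ 0.6 -1.2 -0.1] tilt [ 0.    -0.001 -1.   ] 3.3
```

>>> apply_moves --deltas '[0,38,-27,5,0,0,76,-54,10,0,0,114,-81,15,0,0,152,-107,20,0,0,166,-117,20,0,0,166,-117,60,0,0,166,-117,100,0,0,166,-117,140,0,0,166,-117,180,0,0,166,-117,215,0,0,166,-117,235,0,0,166,-117,246,0]'

```text
clock: 4.3
position: [0.6282, -0.1308, 0.0704]
ee_rot: [-0.001, 0.997, 0.081, -0.003]
contact_force: [-0.2, 0.1, 0.3]
width: 0.0
gripper_force: 0.0
```

Run:
```python
from h import *
p=np.load("p.npy")
to(jig(p,(0,-.20,.073)),p[2])
a=get_image("scene");b=get_image("top")
p=fit((a,b),p); print(np.round(p,4)); np.save("p2.npy",p)
print("mouth",[ (np.round(d["point"]),round(d["score"],2)) for im in (a,b) for d in place_of("bottle_mouth",im)])
out=[cv2.resize(im["frame"][y:y+120,x:x+160],None,fx=2.5,fy=2.5,interpolation=cv2.INTER_CUBIC) for im,x,y in ((a,290,225),(b,230,120))]
cv2.imwrite("pics/o2.png",np.hstack(out)[:,:,::-1])
```

```text
shift [  3.8 -25.   -2.6] turn 0.05095756212796716 q6 1.1 pos [ 0.6282 -0.1308  0.0704] toolx 9.2 F [-0.2  0.1  0.3] tilt [-0.006  0.002 -1.   ] 4.3
stop_face [392. 268.] [-0.   1.3]
bridge_top [382. 259.] [-0.3 -0. ]
pipe_rail [398. 263.] [3.1 1. ]
bottle [381. 279.] [ 0.6 -0.4]
bar_mid [380. 248.] [ 2.8 -0.5]
bar_red [391. 232.] [-1.3  0.2]
bar_white [380. 265.] [-4.4 -1.3]
pad_face [377. 271.] [2.6 2.2]
stop_face [255. 200.] [-5.1  4.3]
bridge_top [270. 194.] [ 2.  -4.2]
pipe_rail [286. 132.] [-0.8  2.4]
bottle [269. 200.] [-0.2  0. ]
bottle_mouth [337. 186.] [1.4 1.1]
bar_mid [268. 187.] [ 2.2 -1.8]
bar_red [249. 195.] [-2.2  3.3]
bar_white [293. 172.] [ 0.7 -0.4]
[0.5936 0.0916 0.1611 2.8031 0.0188]
mouth [(array([291., 283.]), 0.62), (array([337., 186.]), 0.85)]
```

View pics/o2.png

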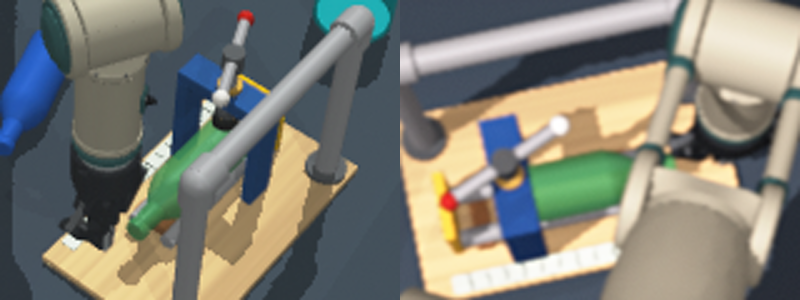

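>>> apply_moves --deltas '[0,2.5,-7,0,0,0,2.5,-14,0,0,0,2.5,-21,0,0,0,2.5,-28,0,0,0,2.5,-35,0,0,0,2.5,-42,0,0,0,2.5,-49,0,0,0,2.5,-55,0,0,0,2.5,-61,0,0,0,2.5,-67,0,0,0,2.5,-70,0,0,0,2.5,-70,0,0]'

```text
clock: 6.4
position: [0.6216, -0.0613, 0.0742]
ee_rot: [-0.0, 0.997, 0.081, -0.0]
contact_force: [-0.1, 0.4, 0.6]
width: -0.0002
gripper_force: 0.0
```

Run:
```python
from h import *
p=np.load("p.npy")
to(jig(p,(0,-.135,.073)),p[2])
a=get_image("scene");b=get_image("top")
p[4]=.055
p=fit((a,b),p); print(np.round(p,4))
```

```text
shift [ -0.7 -20.3   1.2] turn 0.0842752760730402 q6 1.2 pos [ 0.6216 -0.0613  0.0742] toolx 9.3 F [-0.1  0.4  0.6] tilt [-0.  0. -1.] 6.4
stop_face [391. 270.] [ 0.3 -1. ]
bridge_top [380. 260.] [ 0.8 -0. ]
pipe_rail [401. 266.] [ 0.4 -1.9]
bottle [381. 276.] [1.2 2.4]
bar_mid [384. 248.] [-1.7  0.2]
bar_red [389. 231.] [-1.   1.5]
bar_white [377. 262.] [-0.2  2. ]
pad_face [379. 273.] [0.6 0.1]
stop_face [249. 205.] [ 1.5 -0.6]
bridge_top [272. 192.] [ 0.1 -2.2]
pipe_rail [284. 133.] [1.3 0.9]
bottle [269. 200.] [-0.5 -0.2]
bottle_mouth [338. 187.] [ 0.2 -0.9]
bar_mid [273. 183.] [-2.2  2.2]
bar_red [250. 198.] [-1.2  1.5]
bar_white [293. 170.] [0.2 1.1]
[0.5944 0.0902 0.1754 2.7659 0.0209]
```

Run:
```python
from h import *
a=get_image("scene");b=get_image("top")
out=[cv2.resize(im["frame"][y:y+120,x:x+100],None,fx=4,fy=4,interpolation=cv2.INTER_CUBIC) for im,x,y in ((a,310,225),(b,230,130))]
cv2.imwrite("pics/o3.png",np.hstack(out)[:,:,::-1])
```

```text
(no output)
```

View pics/o3.png

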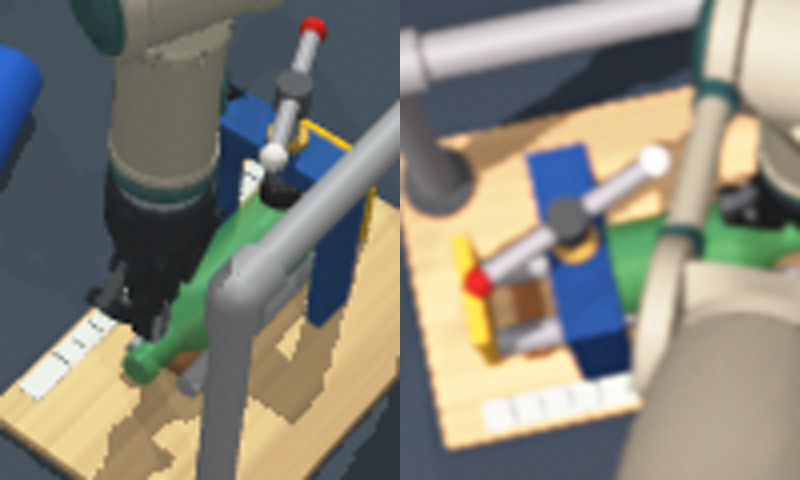

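The fingers have gone in beside the neck (scene crop: mouth at about 140,362, fingers behind it at 150,320) and the bottle has not moved. I'll check the projection of the tip against the image.

Run:
```python
from h import *
a=get_image("scene");b=get_image("top"); s=get_state(); t=np.array(s["position"]); p=np.load("p.npy")
out=[]
for im,x,y in ((a,310,225),(b,230,130)):
    f=cv2.resize(im["frame"][y:y+120,x:x+120],None,fx=3.3,fy=3.3,interpolation=cv2.INTER_CUBIC)[:,:,::-1].copy()
    T=lambda X:tuple(int(v) for v in ((proj(im,X)-[x,y]+.5)*3.3))
    cv2.line(f,T(t),T(t-[0,0,.017]),(0,0,255),1); cv2.line(f,T(t),T(t+[0,0,.06]),(255,255,0),1)
    cv2.circle(f,T(jig(p,(0,-.177,.0645))),3,(255,0,255),-1)
    cv2.line(f,T(jig(p,(0,.0133,.0645))),T(jig(p,(0,-.177,.0645))),(255,0,255),1)
    out.append(f)
cv2.imwrite("pics/o4.png",np.hstack(out))
for im in (a,b): print([np.round(d["point"],1) for d in find_in("bottle",im)],np.round(proj(im,t),1))
```

```text
[array([351.6, 185.4]), array([357.6, 302.7]), array([303.1, 258.9])] [346.9 311.7]
[array([345.5, 270.3]), array([187.4, 343.5]), array([306.1, 191.5])] [332.4 186. ]
```

View pics/o4.png

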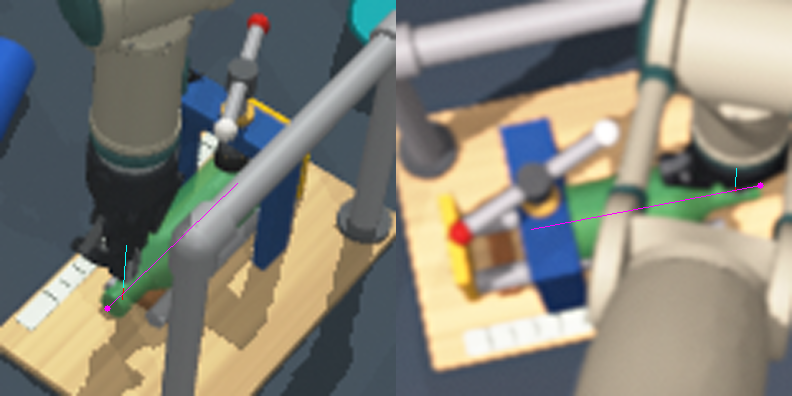

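Run:
```python
from h import *
a=get_image("scene");b=get_image("top"); s=get_state(); t=np.array(s["position"]); p=np.load("p.npy")
out=[]
for im,x,y in ((a,318,250),(b,290,140)):
    f=cv2.resize(im["frame"][y:y+75,x:x+57],None,fx=7,fy=7,interpolation=cv2.INTER_LANCZOS4)[:,:,::-1].copy()
    f=np.clip(f.astype(float)*1.8,0,255).astype(np.uint8)
    T=lambda X:tuple(int(v) for v in ((proj(im,X)-[x,y]+.5)*7))
    for z in (-.017,.0,.02,.04,.06): cv2.circle(f,T(t+[0,0,z]),2,(0,0,255),-1)
    out.append(f)
cv2.imwrite("pics/o5.png",np.hstack(out)); print(np.hstack(out).shape)
```

```text
(525, 798, 3)
```

View pics/o5.png

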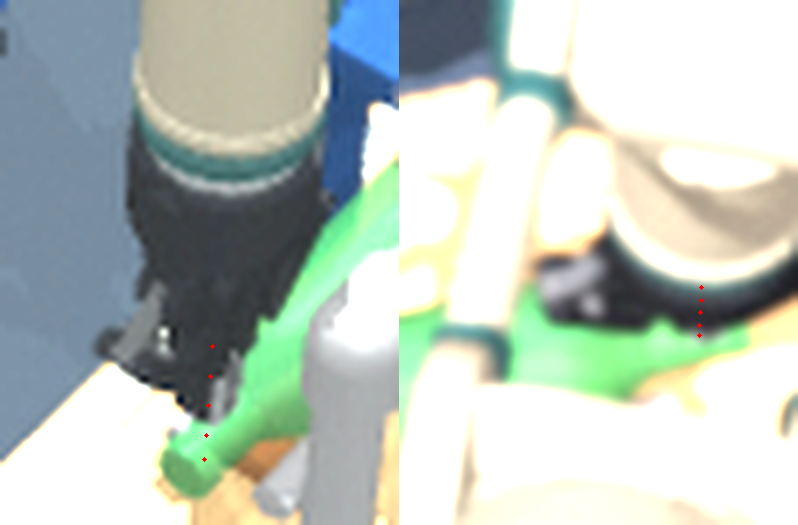

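Scene crop: the fingertips end at about y=418, right above the neck, while the mouth is still at (190,470). So the tips ride over the neck instead of pushing on it. I'll back off, go 14 mm lower and push again.

>>> apply_moves --deltas '[0,0,15,0,0,0,0,35,0,0,0,0,55,0,0,0,0,70,0,0,0,0,70,0,0,0,0,70,8,0,0,0,70,14,0,0,0,70,14,0]'

```text
clock: 8.47
position: [0.6313, -0.1299, 0.0581]
ee_rot: [-0.001, 0.997, 0.081, -0.002]
contact_force: [-1.1, -0.2, -0.9]
width: 0.0
gripper_force: 0.0
```

>>> apply_moves --deltas '[0,0,-8,0,0,0,0,-16,0,0,0,0,-24,0,0,0,0,-32,0,0,0,0,-38,0,0,0,0,-44,0,0,0,0,-50,0,0,0,0,-54,0,0]'

```text
clock: 9.13
position: [0.6245, -0.0778, 0.0605]
ee_rot: [0.001, 0.997, 0.081, 0.0]
contact_force: [-0.8, -3.3, 0.5]
width: -0.0001
gripper_force: 1.4
```

Run:
```python
from h import *
p=np.load("p.npy")
to(jig(p,(0,-.135,.073)),p[2])
a=get_image("scene");b=get_image("top")
for n in ("bottle","bottle_mouth"): print(n,[(np.round(d["point"],1),round(d["score"],2)) for im in (a,b) for d in place_of(n,im)])
for im in (a,b):
  for y in (.013,.03,.05,.07): print(y,np.round(proj(im,jig(p,(0,y-.19,.0645))),1),np.round(proj(im,jig(p,(0,y,.0645))),1))
```

```text
shift [ -0.9 -37.1 -12.5] turn 0.09236100124453002 q6 1.18 pos [ 0.6245 -0.0778  0.0605] toolx 9.3 F [-0.8 -3.3  0.5] tilt [ 0.001 -0.002 -1.   ] 9.1333
bottle [(array([309.8, 244.5]), 0.96), (array([360.8, 177. ]), 0.93), (array([381.3, 277.6]), 0.73), (array([383.7, 245.7]), 0.29), (array([264.2, 200.9]), 0.89), (array([174.9, 355.1]), 0.61)]
bottle_mouth [(array([344.9, 317.5]), 0.58), (array([292.5, 284.2]), 0.56), (array([337.9, 187.7]), 0.65), (array([353.3, 267.4]), 0.55)]
0.013 [342.  317.9] [381.5 280.1]
0.03 [345.7 314.3] [384.8 276.9]
0.05 [350.1 310.2] [388.7 273.3]
0.07 [354.3 306.1] [392.5 269.6]
0.013 [340.1 185.7] [270.6 199. ]
0.03 [333.9 186.9] [264.3 200.2]
0.05 [326.6 188.3] [257.  201.6]
0.07 [319.2 189.7] [249.7 203. ]
```

>>> apply_moves --deltas '[0,0,-6,0,0,0,0,-12,0,0,0,0,-18,0,0,0,0,-24,0,0,0,0,-30,0,0]'

```text
clock: 9.85
position: [0.6193, -0.0477, 0.0602]
ee_rot: [0.0, 0.997, 0.081, -0.0]
contact_force: [0.7, -2.5, 0.7]
width: -0.0001
gripper_force: 1.3
```

Run:
```python
from h import *
p=np.load("p.npy")
to(jig(p,(0,-.135,.073)),p[2])
a=get_image("scene");b=get_image("top")
for n in ("bottle","bottle_mouth"): print(n,[(np.round(d["point"],1),round(d["score"],2)) for im in (a,b) for d in place_of(n,im)])
```

```text
shift [ -0.7  -6.6 -12.8] turn 0.05978355805867744 q6 1.22 pos [ 0.6193 -0.0477  0.0602] toolx 9.2 F [ 0.7 -2.5  0.7] tilt [-0. -0. -1.] 9.85
bottle [(array([309.9, 242.4]), 0.92), (array([360.2, 174.3]), 0.76), (array([386.7, 272.4]), 0.75), (array([256.6, 201. ]), 0.64), (array([173.1, 354.3]), 0.62)]
bottle_mouth [(array([290.1, 284. ]), 0.8), (array([350.6, 312. ]), 0.55), (array([427.3, 232.8]), 0.42), (array([356.2, 268.4]), 0.53)]
```

>>> apply_moves --deltas '[0,0,-5,0,0,0,0,-10,0,0,0,0,-14,0,0,0,0,-14,0,0]'

```text
clock: 10.48
position: [0.6173, -0.0343, 0.0602]
ee_rot: [0.0, 0.997, 0.081, 0.0]
contact_force: [1.7, -2.2, -0.8]
width: -0.0002
gripper_force: 1.1
```

>>> apply_moves --deltas '[0,0,-1.5,0,0,0,0,-3,0,0,0,0,-3,0,0]'

```text
clock: 10.73
position: [0.6173, -0.034, 0.0603]
ee_rot: [0.002, 0.997, 0.081, 0.0]
contact_force: [-0.3, -8.2, -1.4]
width: 0.0002
gripper_force: 4.2
```

>>> apply_moves --deltas '[0,0,-1.5,0,0,0,0,-2.5,0,0,0,0,-2.5,0,0]'

```text
clock: 10.98
position: [0.6175, -0.0338, 0.0605]
ee_rot: [0.004, 0.997, 0.081, 0.001]
contact_force: [1.2, -13.4, -0.7]
width: -0.0002
gripper_force: 6.6
```

Force climbs from 2 to 13 N with no motion, so the bottle is on the stop. I'll back off and check.

>>> apply_moves --deltas '[0,0,10,0,0,0,0,40,0,0,0,0,75,0,0,0,0,95,-30,0,0,0,95,-70,0,0,0,95,-110,0,0,0,95,-150,0,0,-30,95,-190,0,0,-70,95,-230,0,0,-110,80,-250,0,0,-150,60,-250,0,0,-150,60,-250,0]'

```text
clock: 11.98
position: [0.4754, -0.1108, 0.3123]
ee_rot: [-0.001, 0.997, 0.08, 0.001]
contact_force: [0.0, -0.9, -0.3]
width: 0.0001
gripper_force: 0.0
```

Run:
```python
from h import *
p=np.load("p.npy"); p[4]=.068
a=get_image("scene");b=get_image("top")
ps=[fit((a,b),p)]
a2=get_image("scene");b2=get_image("top")
ps.append(fit((a2,b2),p)); print(np.round(ps,4))
p=np.mean(ps,0); np.save("p3.npy",p)
out=[]
for im,x,y in ((a,325,220),(b,240,135)):
    f=cv2.resize(im["frame"][y:y+120,x:x+80],None,fx=5,fy=5,interpolation=cv2.INTER_CUBIC)[:,:,::-1].copy()
    T=lambda X:tuple(int(v) for v in ((proj(im,jig(p,X))-[x,y]+.5)*5)); m=model(p)
    cv2.line(f,T(m["bar_red"]),T(m["bar_white"]),(255,255,0),1); cv2.line(f,T((0,.07,.0645)),T((0,-.12,.0645)),(255,255,0),1)
    cs=[(-.062,-.02,.17),(.062,-.02,.17),(.062,.02,.17),(-.062,.02,.17)]
    for i in range(4): cv2.line(f,T(cs[i]),T(cs[(i+1)%4]),(0,255,255),1)
    out.append(f)
cv2.imwrite("pics/o6.png",np.hstack(out))
th=p[3]; u=np.array([-np.sin(th),-np.cos(th)]); yaw=p[2]+np.arctan2(u[1],u[0]); print("bar dir world deg",np.degrees(yaw))
z=.225-.012*th/2/np.pi; print(z)
to(jig(p,(0,0,z+.08)),yaw);to(jig(p,(0,0,z+.08)),yaw+np.pi)
```

```text
stop_face [390. 268.] [1.4 0.9]
bridge_top [381. 260.] [ 0.2 -0.6]
pipe_rail [405. 266.] [-3.4 -1.9]
bottle_mouth [350. 307.] [ 3.7 -1.3]
bar_mid [383. 247.] [-0.9  0.5]
bar_red [387. 230.] [0.4 2. ]
pad_face [376. 272.] [2.9 0.5]
stop_face [252. 205.] [-2.3 -0.5]
bridge_top [272. 190.] [-0.1 -0.1]
pipe_rail [285. 136.] [ 0.1 -1.4]
bottle [250. 204.] [0.4 0.5]
bottle_mouth [319. 192.] [ 0.6 -1.6]
bar_mid [270. 185.] [0.5 1.2]
bar_red [247. 199.] [1.2 1.1]
bar_white [293. 169.] [-0.4  2.4]
stop_face [392. 270.] [-1.3 -0.6]
bridge_top [382. 257.] [-1.7  3.2]
pipe_rail [403. 266.] [-2.3 -1.1]
bottle_mouth [353. 306.] [0.5 0.7]
bar_mid [381. 250.] [ 0.8 -1.1]
bar_red [388. 229.] [0.1 4.3]
bar_white [381. 264.] [-5.1  0.5]
pad_face [377. 272.] [2.1 2.4]
stop_face [252. 203.] [-0.5  0.4]
bridge_top [274. 190.] [-0.6 -0.2]
pipe_rail [283. 134.] [3.8 0.3]
bottle [254. 204.] [-2.8 -0.2]
bottle_mouth [320. 193.] [ 0.8 -2.9]
bar_red [250. 197.] [-1.2  2. ]
bar_white [296. 172.] [-1.1 -0.3]
[[0.5924 0.0908 0.1848 2.763  0.07  ]
 [0.5943 0.0875 0.1702 2.7875 0.071 ]]
bar dir world deg 121.161796837055
0.21969972047477881
shift [ 146.2 -180.3   10.5] turn -111.92734748341259 q6 1.04 pos [ 0.478  -0.1123  0.3102] toolx 9.2 F [-0.4 -0.   0.6] tilt [ 0. -0. -1.] 13.9833
shift [ 146.2 -180.3   10.5] turn 68.07265251658741 q6 1.04 pos [ 0.478  -0.1123  0.3102] toolx 9.2 F [-0.4 -0.   0.6] tilt [ 0. -0. -1.] 13.9833
```

View pics/o6.png

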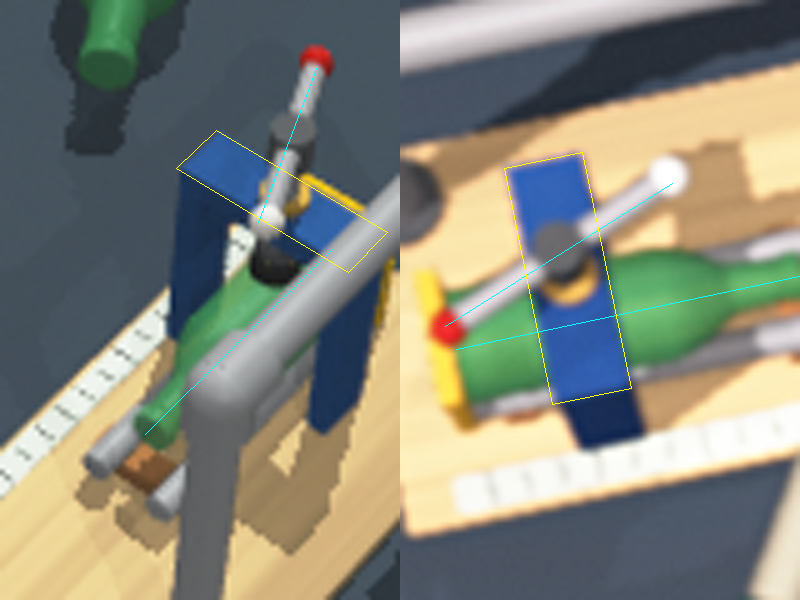

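The bottle is home on the stop (top crop: base touches the yellow plate at about 455,380). The bar ends are red (448,328) and white (668,177). I'll triangulate the bar from these and move over it.

Run:
```python
from h import *
a=get_image("scene");b=get_image("top")
r,e=tri((a,b),([387.7,231.5],[249.1,200.1])); w,f=tri((a,b),([377.5,263.5],[293.1,169.9]))
print(r,e,w,f,(r+w)/2,np.linalg.norm(r-w)); d=r-w; yaw=np.arctan2(d[1],d[0]); print(np.degrees(yaw))
# with height fixed 0.220 from top only
r2=onz(b,[249.1,200.1],.22);w2=onz(b,[293.1,169.9],.22); print((r2+w2)/2,np.linalg.norm(r2-w2),np.degrees(np.arctan2(*(r2-w2)[[1,0]])))
r2=onz(a,[387.7,231.5],.22);w2=onz(a,[377.5,263.5],.22); print((r2+w2)/2,np.linalg.norm(r2-w2),np.degrees(np.arctan2(*(r2-w2)[[1,0]])))
to([.593,.089,.30],np.radians(122))
```

```text
[0.55819987 0.14370217 0.22416897] [array([-0.3,  0. ]), array([-0.2, -0.2])] [0.62949914 0.03555217 0.22278855] [array([-0.1,  0. ]), array([-0.1, -0.1])] [0.5938495  0.08962717 0.22347876] 0.12954502505527832
123.3953777950959
[0.59435908 0.0895223  0.22      ] 0.12963088534719308 123.41962133694507
[0.59193107 0.09268052 0.22      ] 0.13147087964346862 123.29692932887656
shift [ 145.8 -180.2   10.2] turn -112.76340282083376 q6 1.04 pos [ 0.478  -0.1123  0.3102] toolx 9.2 F [-0.4  0.6 -0. ] tilt [-0. -0. -1.] 14.0833
```

>>> apply_moves --deltas '[55,25,-30,0,-7,55,50,-60,0,-14,55,75,-90,0,-21,55,100,-120,0,-28,55,120,-150,0,-35,55,146.5,-181,5,-42,55,146.5,-181,10,-49,55,146.5,-181,10,-56,55,146.5,-181,10,-63,55,146.5,-181,10,-70,55,146.5,-181,10,-77,55,146.5,-181,10,-84]'

```text
clock: 15.08
position: [0.5936, 0.09, 0.3]
ee_rot: [-0.0, 0.685, 0.729, -0.0]
contact_force: [-0.1, 0.6, -0.2]
width: 0.055
gripper_force: 0.0
```

>>> apply_moves --deltas '[55,0,0,0,-7,55,0,0,0,-14,55,0,0,0,-21,55,0,0,0,-28,55,0,0,0,-30,55,0,0,0,-30]'

```text
clock: 15.58
position: [0.5935, 0.0899, 0.3001]
ee_rot: [-0.0, 0.475, 0.88, -0.0]
contact_force: [0.3, 0.4, 0.0]
width: 0.0547
gripper_force: 0.0
```

Run:
```python
from h import *
to([.594,.0897,.230],np.radians(123.4)); print(get_state()["width"])
```

```text
shift [-0.4  0.3 70.1] turn -0.1394225470737211 q6 -0.55 pos [0.5935 0.0899 0.3001] toolx 123.3 F [0.3 0.4 0. ] tilt [-0. -0. -1.] 15.5833
0.05469811008971519
```

>>> apply_moves --deltas '[55,0,0,25,0,55,0,0,45,0,55,0,0,58,0,55,0,0,65,0,55,0,0,68,0,55,0,0,68,0]'

```text
clock: 16.08
position: [0.5935, 0.0899, 0.2319]
ee_rot: [-0.0, 0.476, 0.88, -0.0]
contact_force: [-0.1, -0.4, -0.4]
width: 0.0553
gripper_force: 0.0
```

>>> apply_moves --deltas '[0,0,0,0,0,0,0,0,0,0,0,0,0,0,0,0,0,0,0,0,0,0,0,0,0,0,0,0,0,0]' --squeeze 30

```text
clock: 16.58
position: [0.5936, 0.0899, 0.2324]
ee_rot: [0.0, 0.475, 0.88, 0.0]
contact_force: [-0.7, 0.0, 0.1]
width: 0.0003
gripper_force: 0.0
```

Closed on air, so the tips stand higher than the book value, as they did at the bottle neck. I'll open, go lower and close again.

>>> apply_moves --deltas '[55,0,0,0,0,55,0,0,0,0,55,0,0,0,0,55,0,0,0,0,55,0,0,10,0,55,0,0,18,0,55,0,0,18,0]'

```text
clock: 17.17
position: [0.592, 0.0898, 0.2115]
ee_rot: [-0.002, 0.475, 0.88, -0.001]
contact_force: [-0.8, 0.1, -1.4]
width: 0.0549
gripper_force: 0.0
```

>>> apply_moves --deltas '[0,0,0,0,0,0,0,0,0,0,0,0,0,0,0,0,0,0,0,0,0,0,0,0,0]' --squeeze 30

```text
clock: 17.58
position: [0.5938, 0.0899, 0.2145]
ee_rot: [0.0, 0.475, 0.88, 0.0]
contact_force: [0.1, 0.3, -0.7]
width: 0.0
gripper_force: 0.0
```

Run:
```python
from h import *
a=get_image("scene");b=get_image("top"); s=get_state(); t=np.array(s["position"]); print(t)
out=[]
for im,x,y in ((a,345,190),(b,235,125)):
    f=cv2.resize(im["frame"][y:y+100,x:x+66],None,fx=6,fy=6,interpolation=cv2.INTER_CUBIC)[:,:,::-1].copy()
    f=np.clip(f.astype(float)*1.4,0,255).astype(np.uint8)
    T=lambda X:tuple(int(v) for v in ((proj(im,X)-[x,y]+.5)*6))
    for z in (-.017,.0,.02,.04,.06,.1): cv2.circle(f,T(t+[0,0,z]),2,(0,0,255) if z else (0,255,255),-1)
    out.append(f)
cv2.imwrite("pics/o7.png",np.hstack(out))
```

```text
[0.59362054 0.08988511 0.21440356]
```

View pics/o7.png

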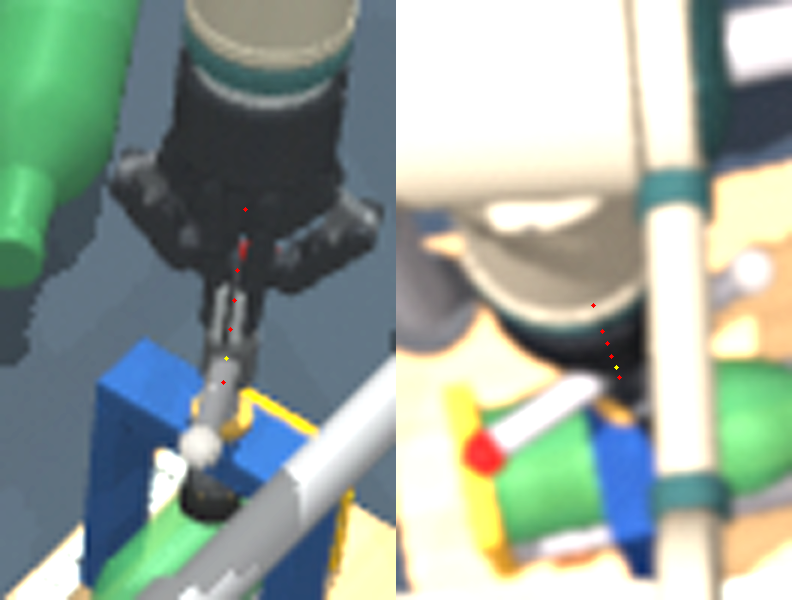

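The picture shows the shut fingertips at about (230,345), roughly 10 mm above the TCP mark, so the real nose is about 27 mm shorter than given. I'll go 14 mm lower.

>>> apply_moves --deltas '[55,0,0,0,0,55,0,0,0,0,55,0,0,0,0,55,0,0,0,0,55,0,0,8,0,55,0,0,14,0,55,0,0,14,0]'

```text
clock: 18.27
position: [0.5923, 0.0898, 0.1982]
ee_rot: [-0.002, 0.475, 0.88, -0.001]
contact_force: [0.6, 0.7, -0.6]
width: 0.0546
gripper_force: 0.0
```

>>> apply_moves --deltas '[0,0,0,0,0,0,0,0,0,0,0,0,0,0,0,0,0,0,0,0,0,0,0,0,0]' --squeeze 30

```text
clock: 18.68
position: [0.5952, 0.0909, 0.2005]
ee_rot: [0.001, 0.475, 0.88, 0.002]
contact_force: [3.7, 3.5, -3.1]
width: 0.024
gripper_force: 29.6
```

>>> apply_moves --deltas '[45,0,0,0,0,45,0,0,0,0,45,0,2.5,-5,0,45,0,2.5,-5,0,0,0,2.5,-5,0,0,0,2.5,-5,0,0,0,2.5,-5,0,0,0,2.5,-5,0,0,0,2.5,-5,0]' --squeeze 30

```text
clock: 19.43
position: [0.5953, 0.0909, 0.2057]
ee_rot: [0.0, 0.475, 0.88, -0.0]
contact_force: [-2.4, -1.7, 5.6]
width: 0.0238
gripper_force: 29.5
```

>>> apply_moves --deltas '[0,0,-0.8,0,0,0,0,-0.8,0,0,0,0,-0.8,0.2,5,0,0,-0.8,0.4,12,0,0,-0.8,0.6,19,0,0,-0.8,0.9,26,0,0,-0.8,1.1,33,0,0,-0.8,1.3,40,0,0,-0.8,1.3,40,0]' --squeeze 60

```text
$.deltas: bad value
```

Run:
```python
from h import *
to([.595,.091,.2],np.radians(83)); s=get_state(); print(s["moment"],s["width"],s["gripper_force"])
b=get_image("top");a=get_image("scene")
for im in (a,b):
  for n in ("bar_red","bar_white"): print(n,[(np.round(d["point"],1).tolist(),round(d["score"],2)) for d in place_of(n,im)])
  for th in (2.73,3.43):
    p=np.load("p3.npy"); p[:2]=.595,.091; p[2]=.17; p[3]=th; m=model(p); print(th,np.round(proj(im,jig(p,m["bar_red"]))),np.round(proj(im,jig(p,m["bar_white"]))))
```

```text
shift [ 0.3 -0.2  5.7] turn 40.23335723122926 q6 -0.54 pos [0.5953 0.0909 0.2057] toolx 123.2 F [-2.4 -1.7  5.6] tilt [-0.    -0.001 -1.   ] 19.4333
[-0.28727185  0.40258618  0.03237355] 0.023825915813232533 29.45763498544693
bar_red [([389.3, 231.0], 0.64)]
bar_white [([379.0, 263.8], 0.51)]
2.73 [388. 233.] [378. 264.]
3.43 [401. 240.] [365. 257.]
bar_red [([247.6, 199.2], 0.56)]
bar_white [([291.6, 170.4], 0.57)]
2.73 [248. 200.] [293. 170.]
3.43 [244. 183.] [297. 187.]
```

>>> apply_moves --deltas '[0,0,-0.8,0,0,0,0,-0.8,0,0,0,0,-0.8,0.2,5,0,0,-0.8,0.4,12,0,0,-0.8,0.6,19,0,0,-0.8,0.9,26,0,0,-0.8,1.1,33,0,0,-0.8,1.3,40,0,0,-0.8,1.3,40]' --squeeze 60

```text
clock: 20.48
position: [0.5957, 0.091, 0.2045]
ee_rot: [0.001, 0.749, 0.663, 0.001]
contact_force: [-0.4, -0.2, 4.9]
width: 0.0229
gripper_force: 58.7
```

```bash
cat > bar.py <<'E'
from h import *
to([.595,.091,.2],None); s=get_state(); print(np.round(s["moment"],2),round(s["width"],4),round(s["gripper_force"],1))
b=get_image("top");a=get_image("scene")
for n in ("bar_red","bar_white"):
  for k,im in (("scene",a),("top",b)):
    for d in place_of(n,im): 
        X=onz(im,d["point"],.215)-[.595,.091,.215]; r=np.hypot(*X[:2])
        if .045<r<.085:
            if n=="bar_white": X=-X
            ang=np.arctan2(X[1],X[0]); print(n,k,np.round(d["point"]),round(d["score"],2),"red dir deg",round(np.degrees(ang)),"r",round(r,3),"theta mod 2pi", round((-np.pi/2+.17-ang)%(2*np.pi),2))
for n in ("bottle","bottle_mouth"): print(n,[np.round(d["point"],1).tolist() for im in (a,b) for d in place_of(n,im)])
E
python3 bar.py
```

```text
shift [-0.1 -0.7  4.5] turn None q6 0.16 pos [0.5957 0.091  0.2045] toolx 83.0 F [-0.4 -0.2  4.9] tilt [ 0.002  0.    -1.   ] 20.4833
[-0.09  0.15 -0.15] 0.0229 58.7
bar_red top [244. 182.] 0.69 red dir deg 82 r 0.066 theta mod 2pi 3.46
bar_white scene [364. 256.] 0.51 red dir deg 76 r 0.063 theta mod 2pi 3.55
bar_white top [245. 183.] 0.72 red dir deg -97 r 0.063 theta mod 2pi 0.29
bar_white top [298. 187.] 0.55 red dir deg 84 r 0.067 theta mod 2pi 3.42
bar_white top [250. 201.] 0.48 red dir deg -54 r 0.063 theta mod 2pi 5.83
bottle [[356.9, 178.5], [310.5, 243.1], [379.3, 295.7], [291.3, 303.3], [249.9, 204.6]]
bottle_mouth [[289.7, 281.3], [355.0, 304.1], [321.7, 191.5], [353.0, 268.8]]
```

The bar turns with the hand (red direction 83°, as commanded). On with the stroke.

>>> apply_moves --deltas '[0,0,0,0.2,7,0,0,0,0.5,14,0,0,0,0.7,21,0,0,0,0.9,28,0,0,0,1.2,35,0,0,0,1.4,42,0,0,0,1.6,49,0,0,0,1.9,56,0,0,0,2.1,63,0,0,0,2.3,70,0,0,0,2.6,77,0,0,0,2.6,77]'

```text
clock: 21.98
position: [0.5962, 0.0905, 0.202]
ee_rot: [0.0, 0.999, 0.053, 0.002]
contact_force: [0.2, -1.5, 4.9]
width: 0.0226
gripper_force: 58.7
```

>>> apply_moves --deltas '[0,0,0,0.2,7,0,0,0,0.5,14,0,0,0,0.7,21,0,0,0,0.9,28,0,0,0,1.2,35,0,0,0,1.4,42,0,0,0,1.6,49,0,0,0,1.9,56,0,0,0,2.1,60,0,0,0,2.1,60]'

```text
clock: 22.82
position: [0.596, 0.0899, 0.2]
ee_rot: [0.0, 0.892, -0.452, 0.002]
contact_force: [-0.6, -3.2, 4.6]
width: 0.0224
gripper_force: 58.7
```

```bash
python3 bar.py
```

```text
shift [-1.5  0.2 -0. ] turn None q6 2.55 pos [0.596  0.0899 0.2   ] toolx -53.8 F [-0.6 -3.2  4.6] tilt [ 0.003 -0.002 -1.   ] 22.8167
[-0.5  -0.02 -0.11] 0.0224 58.7
bar_red scene [382. 265.] 0.78 red dir deg -48 r 0.061 theta mod 2pi 5.71
bar_red top [293. 165.] 0.71 red dir deg -48 r 0.075 theta mod 2pi 5.72
bar_white scene [388. 233.] 0.75 red dir deg -57 r 0.068 theta mod 2pi 5.87
bar_white top [291. 169.] 0.68 red dir deg 127 r 0.064 theta mod 2pi 2.66
bar_white top [250. 198.] 0.55 red dir deg -59 r 0.06 theta mod 2pi 5.91
bottle [[357.1, 174.7], [313.3, 245.3], [293.8, 306.3], [248.8, 200.2]]
bottle_mouth [[347.8, 228.7], [353.2, 307.0], [290.7, 283.3], [319.7, 192.1], [353.5, 267.1]]
```

>>> apply_moves --deltas '[45,0,0,0,0,45,0,0,0,0,45,0,0,0,0,45,0,0,-18,0,45,0,0,-35,0,45,0,0,-35,-7,45,0,0,-35,-14,45,0,0,-35,-21,45,0,0,-35,-28,45,0,0,-35,-35,45,0,0,-35,-42,45,0,0,-35,-49]'

```text
clock: 24.32
position: [0.5946, 0.0912, 0.2335]
ee_rot: [-0.0, 0.999, -0.038, -0.001]
contact_force: [-0.3, 0.0, -0.1]
width: 0.0449
gripper_force: 0.0
```

>>> apply_moves --deltas '[45,0,0,0,-7,45,0,0,0,-14,45,0,0,0,-21,45,0,0,0,-28,45,0,0,0,-35,45,0,0,0,-42,45,0,0,0,-49,45,0,0,0,-56,45,0,0,0,-63,45,0,0,0,-70,45,0,0,0,-77,45,0,0,0,-84]'

```text
clock: 25.32
position: [0.5947, 0.0912, 0.2335]
ee_rot: [-0.001, 0.768, 0.64, -0.0]
contact_force: [0.4, 0.1, 0.0]
width: 0.045
gripper_force: 0.0
```

>>> apply_moves --deltas '[45,0,0,0,-7,45,0,0,0,-14,45,0,0,0,-21,45,0,0,0,-28,45,0,0,0,-35,45,0,0,0,-42,45,0,0,0,-47,45,0,0,0,-47,45,0,0,0,-47]'

```text
clock: 26.07
position: [0.5947, 0.0911, 0.2337]
ee_rot: [-0.0, 0.453, 0.892, -0.0]
contact_force: [0.3, 0.7, 0.6]
width: 0.0454
gripper_force: 0.0
```

```bash
python3 -c "
from h import *
to([.5955,.091,.200],np.radians(126.2))"; python3 bar.py
```

```text
shift [-0.6  0.6 33.7] turn -0.06323103625755858 q6 -0.59 pos [0.5947 0.0911 0.2337] toolx 126.1 F [0.3 0.7 0.6] tilt [-0.001  0.    -1.   ] 26.0667
shift [-0.3  0.2 33.7] turn None q6 -0.59 pos [0.5947 0.0911 0.2337] toolx 126.1 F [0.3 0.7 0.6] tilt [-0.001  0.    -1.   ] 26.0667
[ 0.03 -0.04 -0.01] 0.0454 0.0
bar_red scene [379. 264.] 0.82 red dir deg -55 r 0.059 theta mod 2pi 5.85
bar_white scene [387. 235.] 0.58 red dir deg -55 r 0.06 theta mod 2pi 5.85
bar_white top [249. 203.] 0.78 red dir deg -52 r 0.068 theta mod 2pi 5.79
bottle [[357.9, 177.9], [309.6, 241.4], [250.1, 204.6], [290.2, 306.1]]
bottle_mouth [[289.8, 282.9], [351.2, 305.5], [348.8, 234.2], [354.1, 269.5], [320.4, 188.7]]
```

Stroke 2: down, close, turn 180°.

>>> apply_moves --deltas '[45,0,0.5,15,0,45,0,0.5,28,0,45,0,0.5,34,0,0,0,0.5,34,0,0,0,0.5,34,0,0,0,0.5,34,0,0,0,0.5,34,0,0,0,0.5,34,0,0,0,0.5,34.2,7,0,0,0.5,34.5,14,0,0,0.5,34.7,21,0,0,0.5,34.9,28]'

```text
clock: 27.57
position: [0.5955, 0.0913, 0.1992]
ee_rot: [0.0, 0.657, 0.754, 0.0]
contact_force: [0.3, 1.1, -4.1]
width: 0.0226
gripper_force: 59.0
```

>>> apply_moves --deltas '[0,0,0,0.2,7,0,0,0,0.5,14,0,0,0,0.7,21,0,0,0,0.9,28,0,0,0,1.2,35,0,0,0,1.4,42,0,0,0,1.6,49,0,0,0,1.9,56,0,0,0,2.1,63,0,0,0,2.3,70,0,0,0,2.6,77,0,0,0,2.6,77]'

```text
clock: 28.57
position: [0.5964, 0.0907, 0.1966]
ee_rot: [0.001, 0.983, 0.183, 0.001]
contact_force: [1.8, -1.6, -5.5]
width: 0.0229
gripper_force: 59.0
```

>>> apply_moves --deltas '[0,0,0,0.2,7,0,0,0,0.5,14,0,0,0,0.7,21,0,0,0,0.9,28,0,0,0,1.2,35,0,0,0,1.4,42,0,0,0,1.6,49,0,0,0,1.9,56,0,0,0,2.1,63,0,0,0,2.3,70,0,0,0,2.5,75,0,0,0,2.5,75]'

```text
clock: 29.57
position: [0.5961, 0.0897, 0.1942]
ee_rot: [0.001, 0.892, -0.452, 0.001]
contact_force: [1.8, -4.1, -5.3]
width: 0.0224
gripper_force: 59.1
```

```bash
python3 bar.py
```

```text
shift [-1.7  0.1 -5.8] turn None q6 2.54 pos [0.5961 0.0897 0.1942] toolx -53.7 F [ 1.8 -4.1 -5.3] tilt [ 0.001 -0.003 -1.   ] 29.5667
[-0.63 -0.37 -0.14] 0.0224 59.1
bar_red scene [388. 232.] 0.8 red dir deg 124 r 0.071 theta mod 2pi 2.72
bar_red scene [380. 264.] 0.22 red dir deg -52 r 0.058 theta mod 2pi 5.8
bar_red top [250. 201.] 0.56 red dir deg 127 r 0.064 theta mod 2pi 2.67
bar_white scene [381. 269.] 0.59 red dir deg 133 r 0.077 theta mod 2pi 2.56
bar_white top [294. 172.] 0.69 red dir deg 120 r 0.066 theta mod 2pi 2.8
bottle [[312.4, 244.4], [249.4, 202.7], [291.1, 305.1]]
bottle_mouth [[292.0, 284.1], [353.1, 305.4], [347.3, 234.3], [319.7, 189.8], [353.8, 268.3]]
```

θ is about 8.95 and the pad is just on the bottle. Last stroke: back 180°, then 146°.

>>> apply_moves --deltas '[45,0,0,0,0,45,0,0,0,0,45,0,0,0,0,45,0,0,-18,0,45,0,0,-35,0,45,0,0,-35,-7,45,0,0,-35,-14,45,0,0,-35,-21,45,0,0,-35,-28,45,0,0,-35,-35,45,0,0,-35,-42,45,0,0,-35,-49]'

```text
clock: 31.07
position: [0.5954, 0.0919, 0.23]
ee_rot: [-0.001, 0.999, -0.038, 0.001]
contact_force: [0.3, 0.5, 0.5]
width: 0.045
gripper_force: 0.0
```

>>> apply_moves --deltas '[45,0,0,0,-7,45,0,0,0,-14,45,0,0,0,-21,45,0,0,0,-28,45,0,0,0,-35,45,0,0,0,-42,45,0,0,0,-49,45,0,0,0,-56,45,0,0,0,-63,45,0,0,0,-70,45,0,0,0,-77,45,0,0,0,-84]'

```text
clock: 32.07
position: [0.5954, 0.0919, 0.23]
ee_rot: [-0.0, 0.768, 0.641, 0.001]
contact_force: [-0.3, 0.3, -1.2]
width: 0.045
gripper_force: 0.0
```

>>> apply_moves --deltas '[45,0,0,0,-7,45,0,0,0,-14,45,0,0,0,-21,45,0,0,0,-28,45,0,0,0,-35,45,0,0,0,-42,45,0,0,0,-47,45,0,0,0,-47,45,0,0,0,-47]'

```text
clock: 32.82
position: [0.5954, 0.0916, 0.2298]
ee_rot: [0.0, 0.453, 0.892, 0.0]
contact_force: [-0.0, 0.7, 0.2]
width: 0.0449
gripper_force: 0.0
```

```bash
python3 bar.py
```

```text
shift [-0.3 -0.7 29.8] turn None q6 -0.59 pos [0.5954 0.0916 0.2298] toolx 126.2 F [-0.   0.7  0.2] tilt [ 0.001  0.001 -1.   ] 32.8167
[-0.01 -0.03 -0.01] 0.0449 0.0
bar_red scene [388. 235.] 0.64 red dir deg 123 r 0.06 theta mod 2pi 2.74
bar_red top [252. 201.] 0.48 red dir deg 131 r 0.059 theta mod 2pi 2.6
bar_white scene [399. 265.] 0.6 red dir deg 175 r 0.073 theta mod 2pi 1.83
bar_white top [294. 170.] 0.49 red dir deg 122 r 0.067 theta mod 2pi 2.75
bottle [[358.7, 179.0], [307.0, 241.8], [349.9, 309.4], [292.4, 301.9], [250.6, 202.1], [477.2, 299.9]]
bottle_mouth [[288.3, 284.2], [352.7, 307.4], [346.5, 232.1], [319.8, 192.9], [354.7, 270.0], [478.4, 300.3], [285.4, 135.0]]
```

>>> apply_moves --deltas '[45,0,-0.4,15,0,45,0,-0.4,28,0,45,0,-0.4,35,0,0,0,-0.4,35,0,0,0,-0.4,35,0,0,0,-0.4,35,0,0,0,-0.4,35,0,0,0,-0.4,35,0,0,0,-0.4,35.2,7,0,0,-0.4,35.5,14,0,0,-0.4,35.7,21,0,0,-0.4,35.9,28]'

```text
clock: 34.32
position: [0.5954, 0.0913, 0.1931]
ee_rot: [0.0, 0.657, 0.754, 0.0]
contact_force: [1.8, 1.9, -6.8]
width: 0.0226
gripper_force: 59.0
```

>>> apply_moves --deltas '[0,0,0,0.2,7,0,0,0,0.5,14,0,0,0,0.7,21,0,0,0,0.9,28,0,0,0,1.2,35,0,0,0,1.4,42,0,0,0,1.6,49,0,0,0,1.9,56,0,0,0,2.1,63,0,0,0,2.3,70,0,0,0,2.3,70]'

```text
clock: 35.23
position: [0.5964, 0.0908, 0.1908]
ee_rot: [0.0, 0.97, 0.243, 0.001]
contact_force: [4.4, 0.3, -8.2]
width: 0.0223
gripper_force: 59.1
```

```bash
python3 bar.py
```

```text
shift [-1.1 -0.8 -9.2] turn None q6 1.12 pos [0.5964 0.0908 0.1908] toolx 28.1 F [ 4.4  0.3 -8.2] tilt [ 0.003 -0.    -1.   ] 35.2333
[ 0.19 -0.64 -0.08] 0.0223 59.1
bar_red scene [406. 257.] 0.77 red dir deg 25 r 0.068 theta mod 2pi 4.44
bar_white scene [361. 245.] 0.72 red dir deg 37 r 0.065 theta mod 2pi 4.24
bottle [[309.1, 242.2], [356.6, 178.3], [401.5, 266.1], [291.0, 303.6], [250.5, 206.0], [272.5, 191.1]]
bottle_mouth [[290.0, 281.6], [354.0, 306.3], [346.5, 231.8], [321.2, 192.8], [351.4, 269.1]]
```

>>> apply_moves --deltas '[0,0,0,0.2,7,0,0,0,0.5,14,0,0,0,0.7,21,0,0,0,0.9,28,0,0,0,1.2,35,0,0,0,1.4,42,0,0,0,1.6,48,0,0,0,1.6,48,0,0,0,1.6,48]'

```text
clock: 36.48
position: [0.5965, 0.09, 0.1892]
ee_rot: [0.001, 0.985, -0.171, 0.001]
contact_force: [5.2, -0.2, -9.0]
width: 0.0225
gripper_force: 59.3
```

>>> apply_moves --deltas '[50,0,0,0,0,50,0,0,0,0,50,0,0,0,0,50,0,0,0,0,50,0,0,-15,0,50,0,0,-40,0,50,0,0,-80,0,50,0,0,-110,0,50,0,0,-110,0]'

```text
clock: 37.23
position: [0.598, 0.0911, 0.3076]
ee_rot: [-0.001, 0.985, -0.171, 0.007]
contact_force: [0.9, 0.6, 1.3]
width: 0.0501
gripper_force: 0.0
```

```bash
python3 bar.py
python3 - <<'E'
from h import *
a=get_image("scene");b=get_image("top")
out=[cv2.resize(im["frame"][y:y+120,x:x+100],None,fx=4,fy=4,interpolation=cv2.INTER_CUBIC) for im,x,y in ((a,325,220),(b,235,130))]
cv2.imwrite("pics/o8.png",np.hstack(out)[:,:,::-1])
E
```

```text
shift [ -4.2   1.6 107.5] turn None q6 1.95 pos [0.598  0.0911 0.3076] toolx -19.7 F [0.9 0.6 1.3] tilt [ 0.014  0.    -1.   ] 37.2333
[0.02 0.04 0.02] 0.0501 0.0
bar_red scene [393. 266.] 0.79 red dir deg -20 r 0.069 theta mod 2pi 5.23
bar_red top [253. 205.] 0.58 red dir deg 137 r 0.066 theta mod 2pi 2.48
bar_white scene [375. 239.] 0.77 red dir deg -14 r 0.045 theta mod 2pi 5.12
bar_white top [264. 212.] 0.55 red dir deg -15 r 0.068 theta mod 2pi 5.15
bottle [[309.3, 242.9], [358.2, 177.7], [249.5, 202.5], [172.6, 357.1]]
bottle_mouth [[348.2, 233.7], [351.0, 306.2], [285.9, 284.8], [350.9, 269.9], [320.9, 192.2]]
```

View pics/o8.png

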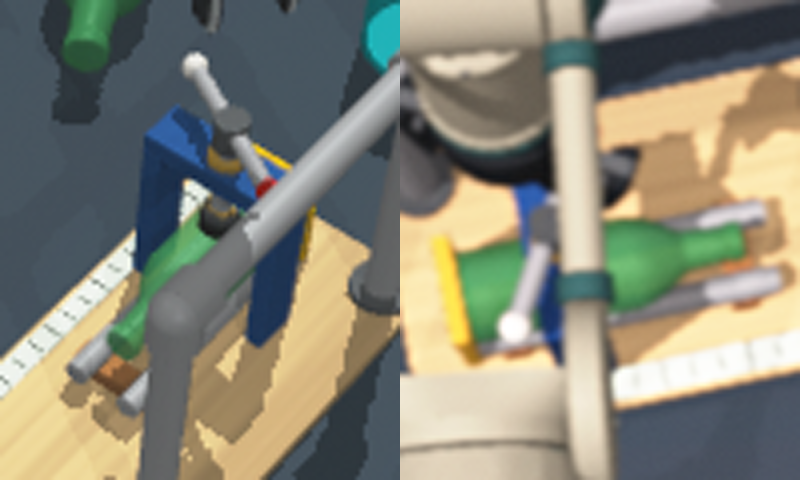

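The last picture shows the base against the yellow plate (top crop, about 460,300), the pad on the glass (scene crop, about 218,213) and the gripper clear. The handle is at about 11.5 rad.

>>> apply_moves --deltas '[50,0,0,0,0,50,0,0,0,0,50,0,0,0,0]'

```text
clock: 38.08
position: [0.595, 0.0909, 0.2994]
ee_rot: [0.0, 0.985, -0.172, 0.0]
contact_force: [0.1, 0.0, -0.1]
width: 0.0503
gripper_force: 0.0
```

```bash
python3 -c "
from rig import *
print(sign_off())"
```

```text
the job is handed in; nothing more can be done
None
```

I handed the job in at about 38 s: the bottle is against the yellow stop, the pad is screwed down with its spring compressed an estimated 6 mm (handle about 11.5 rad), and the gripper is clear; no verdict came back.

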